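# Reload the pill dispenser and hold its splined dial lid home

## Robot

A 7-joint arm with a two-finger parallel gripper is mounted at the origin on the work surface. World frame = base frame: x ahead of the robot, y to its left, z up, the work surface at z = 0. Lengths are in mm, angles in rad, forces in N, time in s.
With the tool pointing down it reaches from about 425 to 1025 mm from the base axis. Payload 3.6 kg.
Tool frame: the origin (TCP) lies on the centre line of the jaws, within the pads' length; the fingertips stand 25 mm ahead of it and the grasp point (between the pads) lies 6 mm ahead of it (robot.tip_extent is the y of the fingertips in the tool frame, in mm); y points along the fingers, x is the direction in which the jaws open and shut, and the axes are right-handed (so a half turn about y gives the same grasp; the last joint's range is limited). The gripper opens to 85 mm and grips with 20 to 120 N. Pads are 22 mm wide; open, the fingers measure 114 mm over their backs; the gripper's body (76 mm by 85 mm) begins 54 mm behind the grasp point. The pads swing forward as they close: fully open they stand 13 mm farther back than shut.
Start: joints at [1.171, 0.591, 0.048, 1.609, -0.033, 0.943, -0.034], TCP at [218.268, -691.367, 256.302] pointing down, gripper open.
Joint ranges: [-2.69, 2.69], [-0.47, 2.24], [-1.27, 1.36], [0.19, 2.51], [-1.53, 4.68], [0.08, 2.07], [-3.09, 3.09]. Speed limits (rad/s): [2.57, 2.57, 3.14, 3.14, 3.14, 3.14, 3.14].

## Interface

Orientations are given as a rotation vector (axis times angle).
In Python, from station import robot gives the robot as it stands. The module is installed in compiled form; this text tells all that it offers.
- The arm moves only by the tool drive_tool, never from a script. Its argument "moves" is a list of rows, each a list of 3 entries, a list of its own where there are three numbers: the shift along the tool's x, y, z in mm, then the turn about the tool's y in rad, then the opening, from 0 (shut) to 1 (fully open). A call has 1 to 12 rows; each row shifts and turns the commanded pose from where the row before left it, along the tool's axes as they then stand; what a row does not reach is not made up. A row lasts 1/8 s, in which the tool goes at most 62.5 mm and 10.7 degrees, less where a joint would pass 70% of its speed; a pose out of reach is approached as far as the arm can. A call is refused whole if a number of a shift passes 62.5 or a number of a turn 0.188, either way. A call with a gripper value outside its range is refused whole. The fingers move at their own pace and stop on an object; the grip force is fixed at half the most. Time passes only in rows, so rows that do not move let the fingers close. It gives the time, the measured TCP pose, the force and the opening at its end, in the units of the state.
- robot.get_obs(): the state, without advancing time (a new reading comes with each control period).
- robot.get_image(name): name is "scene" or "top"; returns the picture (384x512x3 uint8, red, green, blue); there is no depth.
- robot.calibration(name): a dict with "K" (3x3 intrinsics, pixels), "world_from_camera" (4x4, takes a point from camera to world coordinates). Camera axes: x right, y down, z forward; pixel columns grow to the right and rows downward; lengths in mm; the calibration is good to about 2 mm. A picture is of the moment at which its call begins. calibration takes no time and is no camera call.
- robot.close_job(): hands the job in, once; it reports no verdict.
The state is a dict: "t": time; "joint_pos": joint angles; "joint_vel": joint speeds; "joint_efforts": joint torques, N m; "ee_pos": TCP position; "orientation": TCP orientation; "force": force on the tool from outside, world axes, zero at the start; "moment": the same for the moment, N m; "grip_width": finger opening in mm.
Only numpy, scipy, OpenCV 4.12 (cv2) and the standard library are available. Lean on these libraries where they do the work, as an engineer would, in place of code of your own. Each camera call takes 0.05 s, during which the arm holds its last target. There are 200 camera calls.

## Task

Reload the pill dispenser: first stand the loose cartridge upright on the dispenser's shelf, side by side with the two already there, at the end of the row towards the hub, squared up with them and at most a few millimetres from its neighbour, and let go of it. Then take the dial lid off its drying stand, turn it until the splines of its stem mesh with the cross-shaped socket of the dispenser's hub, slide it down and press it fully home against the spring. Finish while still holding the dial pressed down, because the spring lifts it as soon as it is let go; do not disturb the other things around.

Things in the scene. Friction and masses are not known exactly. Their poses are not given: they have to be found in the camera images.
- dispenser: white pill dispenser, fixed to the surface: a slab 120 mm (its x) by 260 mm (its y), 20 mm high; origin at the centre of its underside. The flat top of its -y half is the shelf on which the cartridges stand in a row along y; a thin end stop 30 mm high closes the row at y = -126 mm. On the +y half, at y = +75 mm, stands the round hub.
- shelf_top (a point): point on the shelf's surface (20 mm above the table), on the middle line of the row; same axes as the dispenser
- hub_mouth (a point): centre of the mouth of the hub's socket, on the flat top face of the hub (34 mm above the shelf surface, hub 68 mm across). The socket is a cross of two slots, each 10 mm wide and 35 mm long, along the x and y of this point, z up. The hub turns about its vertical axis with friction (0.12 N m) and starts turned up to 45 degrees either way from the dispenser.
- spring_plate (a joint): how far the spring plate, which sits 12 mm down inside the hub's socket, is pushed down, m: 0 at rest, about 0.010 when the dial is home, at most 0.014; it pushes back with 5 N at first and 9 N when the dial is home
- dial_grip (a point): dial lid of grey plastic, 90 g, starts upright on its drying stand: a disc 76 mm across and 8 mm thick, on it an upright grip bar 46 mm long (along x), 12 mm thick (along y) and 36 mm high, under it a stem 22 mm long, a cross of two fins each 30 mm long and 7 mm thick, along x and y, with a wedge-shaped lower edge. This point is on the axis inside the grip bar, 24 mm above the disc's upper face, 12 mm below the bar's top, 32 mm above the disc's underside; z up.
- dial_seat (a point): centre of the dial disc's underside, where the stem begins; same axes as dial_grip. Home means that this underside lies on the top face of the hub.
- stand: white ceramic square drying stand fixed to the surface, 60 mm square, 28 mm high, walls 5 mm, open at the top; the dial's disc rests on its rim with the stem inside. Origin at the centre of its underside.
- cart_a_mid (a point): white plastic pill cartridge with a slightly smaller grey cap, 44 mm (its x) by 30 mm (its y), 58 mm tall (the 44 x 30 mm body is 50 mm, the cap 38 x 24 x 8 mm), 70 g; this one stands in the row next to the end stop. Point at its centre, half-way up, 29 mm above its underside; z up
- cart_b_mid (a point): white plastic pill cartridge with a slightly smaller grey cap, 44 mm (its x) by 30 mm (its y), 58 mm tall (the 44 x 30 mm body is 50 mm, the cap 38 x 24 x 8 mm), 70 g; this one stands in the row next to cart_a, on the hub's side. Point at its centre; x and y as the dispenser's, so the loose cartridge belongs on its +y side, 30 mm (touching) to 37 mm away, centre to centre
- cart_c_mid (a point): white plastic pill cartridge with a slightly smaller grey cap, 44 mm (its x) by 30 mm (its y), 58 mm tall (the 44 x 30 mm body is 50 mm, the cap 38 x 24 x 8 mm), 70 g; this is the loose one, starting upright on the table. Point at its centre, half-way up, 29 mm above its underside; z up
- cup: stainless steel cup, 74 mm across, 85 mm tall, bystander; origin under its centre
- pot: lidded grey denture pot, 94 mm across, 70 mm tall, bystander; origin under its centre
- case: black reading-glasses case, 160 x 62 x 41 mm, long along x, bystander; origin under its centre
- brush: short white denture brush lying flat, about 150 mm along x, 20 mm high, bystander
- tablets: amber tablet jar, 56 mm across, 85 mm tall, bystander; origin under its centre
There are look-alikes about, which are no part of the job. What is shaped like the part that bears cart_c_mid but blue or pink is not meant. Leave any pink look-alike of the part that bears cart_b_mid alone.

How it is judged:
By the outcome, as a careful person would: the job done as asked, in the order asked, and still so for the second after the job is handed in, while the arm keeps its last pose, push and grip.
It also fails if it takes over 58 s, if anything falls off the work surface, if the arm or the gripper's body presses on something with over 40 N, if the wrist force passes 120 N, or if a joint passes its speed limit or range.

## Working session

There is one attempt and no reset: what is moved stays moved. The work goes in short steps, Python scripts to look and compute and a tool call to move; the robot and the scene stay as the last step left them, time stands still between calls to the robot, and variables do not carry over. Pictures are saved under pics/ and viewed, about 8 in all and at most 12, crops included, and the job is handed in when it is done.

Besides the shell and the picture viewer there is one more tool, called after "Request:" in YAML: its name, and indented under it one key for each argument. drive_tool: Moves the arm, as the interface text tells. Its arguments: {"type":"object","properties":{"moves":{"type":"array"}},"required":["moves"]}

```bash
mkdir -p pics; cat > h.py <<'E'
from station import robot
import numpy as np, cv2
from scipy.spatial.transform import Rotation as R
def cal(n):
    c=robot.calibration(n); return np.array(c["K"]),np.array(c["world_from_camera"])
def ray(n,u,v,z):
    K,T=cal(n); d=T[:3,:3]@np.linalg.inv(K)@[u,v,1]; o=T[:3,3]
    return (o+d*(z-o[2])/d[2])
def proj(n,p):
    K,T=cal(n); q=K@(T[:3,:3].T@(np.array(p)-T[:3,3])); return q[:2]/q[2]
def snap(n,f,crop=None,s=1):
    im=robot.get_image(n)[:,:,::-1]
    if crop: x0,y0,x1,y1=crop; im=im[y0:y1,x0:x1]
    im=cv2.resize(im,None,fx=s,fy=s,interpolation=cv2.INTER_CUBIC); cv2.imwrite(f,im)
def st():
    o=robot.get_obs(); return o
E
python3 - <<'E'
from h import *
a=robot.get_image("scene")[:,:,::-1];b=robot.get_image("top")[:,:,::-1]
cv2.imwrite("pics/a_top.png",cv2.resize(b,(800,600),interpolation=cv2.INTER_CUBIC))
cv2.imwrite("pics/a_scene.png",cv2.resize(a,(800,600),interpolation=cv2.INTER_CUBIC))
for n in("scene","top"):
    K,T=cal(n);print(n,K.round(1).tolist(),T.round(3).tolist())
o=st();print(o); print(R.from_rotvec(o["orientation"]).as_matrix().round(3), robot.tip_extent)
E
```

```text
scene [[435.2, 0.0, 257.3], [0.0, 435.2, 191.0], [0.0, 0.0, 1.0]] [[-0.042, 0.575, -0.817, 1504.066], [0.999, 0.034, -0.027, 17.926], [0.012, -0.817, -0.576, 734.635], [0.0, 0.0, 0.0, 1.0]]
top [[382.3, 0.0, 253.4], [0.0, 382.3, 192.3], [0.0, 0.0, 1.0]] [[0.02, -0.986, 0.166, 399.064], [-1.0, -0.02, 0.002, -19.648], [0.002, -0.166, -0.986, 1038.31], [0.0, 0.0, 0.0, 1.0]]
{'t': 0.1, 'joint_pos': array([ 1.17149956,  0.59202976,  0.04827913,  1.60969032, -0.03331354,
        0.94269629, -0.03369117]), 'joint_vel': array([ 7.57804167e-04, -3.24679302e-03,  4.37011415e-05, -2.88554751e-03,
       -5.91779064e-04, -1.28063905e-03,  5.55530069e-04]), 'joint_efforts': array([ 4.38395538e-03, -5.50000799e+01,  1.55316632e+00, -1.98823106e+01,
        9.74353112e-03,  3.83157574e-03,  6.49382841e-06]), 'ee_pos': array([ 218.08542369, -690.6959584 ,  255.25419952]), 'orientation': array([-1.33737106,  0.98219672, -0.97940984]), 'force': array([-0.02393698, -0.85831726, -0.50932842]), 'moment': array([ 0.02183519, -0.03257121, -0.00739103]), 'grip_width': 85.34175125952643}
[[ 0.301 -0.001  0.954]
 [-0.954  0.002  0.301]
 [-0.002 -1.    -0.   ]] 25.0
```

View pics/a_top.png

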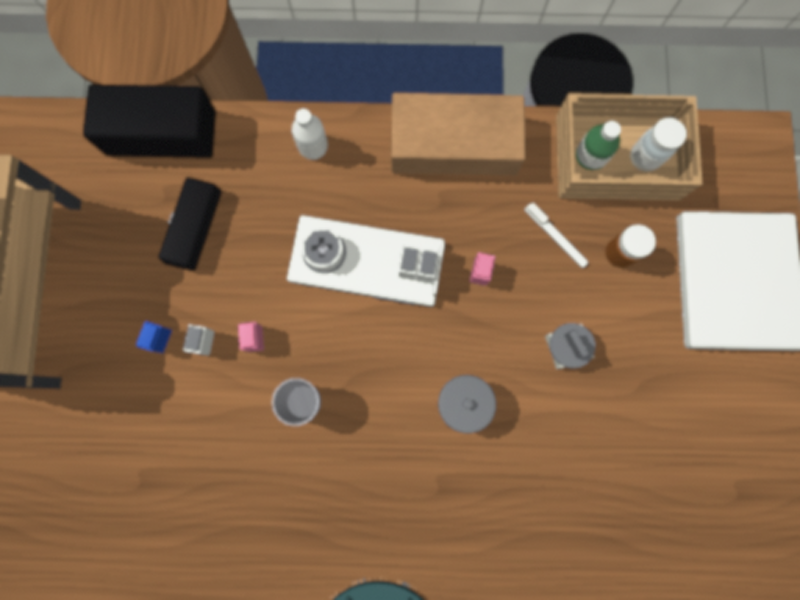

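View pics/a_scene.png

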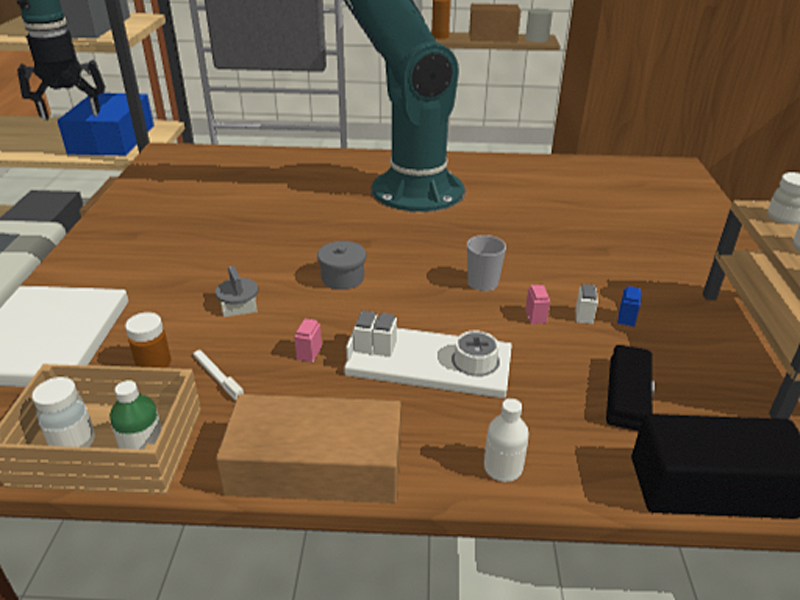

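The scene, in 800x600 top pixels:
- **Candidates for cart_c:** white (198,340), blue (153,337), pink (250,336) and pink (483,268). The white one fits the description.
- **Row cartridges:** (410,262) and (429,263).
- **Hub and dial:** hub at (323,250), dial on its stand at (572,345).

Next I'll take close crops.

```bash
python3 - <<'E'
from h import *
t=robot.get_image("top")[:,:,::-1];s=robot.get_image("scene")[:,:,::-1]
def c(im,x,y,w,h,k): return cv2.resize(im[y:y+h,x:x+w],None,fx=k,fy=k,interpolation=cv2.INTER_CUBIC)
cv2.imwrite("pics/b1.png",c(t,180,130,112,75,7))
A=np.hstack([c(t,105,195,50,37,8),c(t,341,203,50,37,8)])
B=np.hstack([c(s,355,176,50,37,8),c(s,130,165,50,37,8)])
cv2.imwrite("pics/b2.png",np.vstack([A,B]))
E
```

```text
(no output)
```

View pics/b1.png

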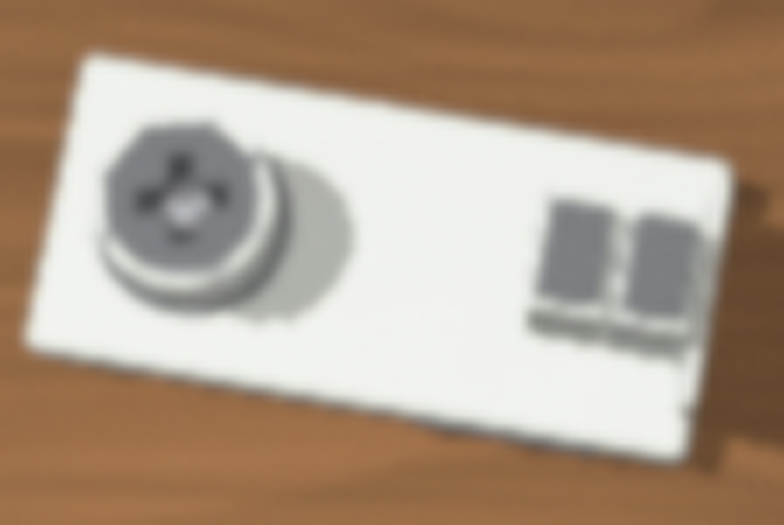

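View pics/b2.png

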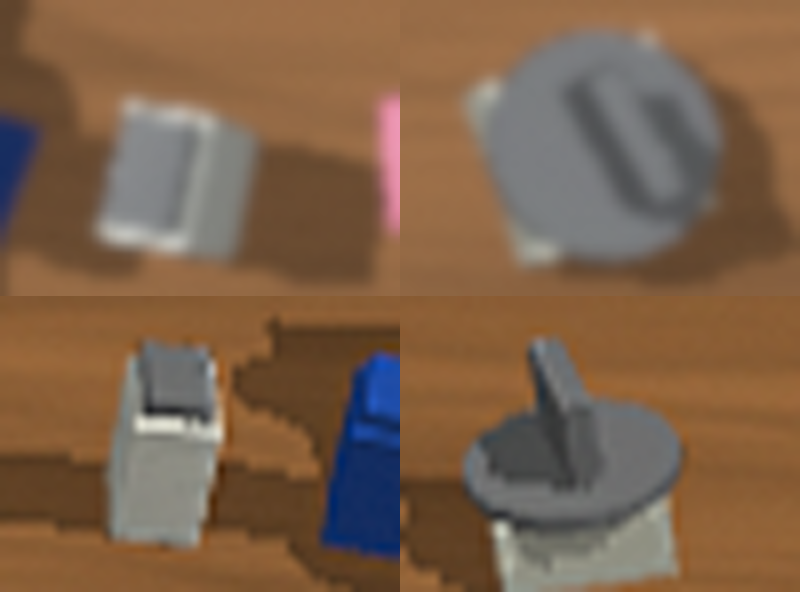

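```bash
cat >> h.py <<'E'
def px(l,k,ox,oy): return [((u+.5)/k-.5+ox,(v+.5)/k-.5+oy) for u,v in l]
def W(n,l,k,ox,oy,z): return np.array([ray(n,u,v,z) for u,v in px(l,k,ox,oy)])
def ang(a,b): d=np.array(b)-np.array(a); return np.degrees(np.arctan2(d[1],d[0]))
E
python3 - <<'E'
from h import *
np.set_printoptions(precision=1,suppress=True)
def quad(name,l,k,ox,oy,z):
    w=W("top",l,k,ox,oy,z); print(name,"c",w.mean(0),"sides",[ (np.linalg.norm(w[i]-w[i-1]).round(1),round(ang(w[i-1],w[i]),1)) for i in range(4)])
    return w.mean(0)
d=quad("disp",[(88,55),(732,163),(688,462),(28,348)],7,180,130,20)
quad("b",[(552,200),(612,208),(600,303),(540,300)],7,180,130,78)
quad("a",[(638,213),(700,225),(685,318),(625,310)],7,180,130,78)
quad("c body",[(125,98),(217,108),(190,250),(98,240)],8,105,195,50)
quad("c cap",[(122,110),(200,120),(180,235),(108,225)],8,105,195,58)
w=W("top",[(182,197)],7,180,130,54);print("hub",w)
s=W("top",[(135,203),(228,190),(180,152),(182,240)],7,180,130,54);print("slots",ang(s[1],s[0]),ang(s[3],s[2]))
w=W("top",[(605-400,145)],8,341,203,36);print("disc",w)
w=W("top",[(597-400,85),(665-400,190)],8,341,203,72);print("bar",w,w.mean(0),ang(w[1],w[0]))
# scene checks
w=W("scene",[(572-400,460-296)],8,130,165,36);print("disc scene",w)
w=W("scene",[(178,380-296)],8,355,176,58);print("c cap scene",w)
o=st();print("tool x",ang([0,0],R.from_rotvec(o["orientation"]).as_matrix()[:2,0]))
E
```

```text
disp c [642.2  35.5  20. ] sides [(np.float64(119.9), np.float64(-8.5)), (np.float64(257.8), np.float64(-98.7)), (np.float64(120.4), np.float64(172.3)), (np.float64(259.5), np.float64(81.2))]
b c [630.9 -38.6  78. ] sides [(np.float64(38.1), np.float64(-5.6)), (np.float64(22.4), np.float64(-96.7)), (np.float64(36.2), np.float64(173.8)), (np.float64(22.1), np.float64(88.2))]
a c [626.3 -70.3  78. ] sides [(np.float64(37.0), np.float64(-6.7)), (np.float64(23.3), np.float64(-100.1)), (np.float64(35.6), np.float64(171.6)), (np.float64(22.2), np.float64(83.4))]
c body c [495.7 315.4  50. ] sides [(np.float64(46.6), np.float64(-6.3)), (np.float64(30.3), np.float64(-95.1)), (np.float64(46.6), np.float64(173.4)), (np.float64(30.0), np.float64(85.0))]
c cap c [495.4 314.3  58. ] sides [(np.float64(37.2), np.float64(-2.5)), (np.float64(25.5), np.float64(-96.2)), (np.float64(37.3), np.float64(174.4)), (np.float64(23.5), np.float64(83.3))]
hub [[655.3 110.5  54. ]]
slots 99.38113393797167 3.592889824968328
disc [[ 498.2 -315.9   36. ]]
bar [[ 513.7 -303.3   72. ]
 [ 480.8 -323.8   72. ]] [ 497.3 -313.5   72. ] 31.946485941652046
disc scene [[ 501.1 -316.2   36. ]]
c cap scene [[500.5 314.6  58. ]]
tool x -72.4760704721624
```

```bash
cat >> h.py <<'E'
def plan(wps,step=50,grip=1,start=None):
    """wps: (x,y,z,yaw_deg); prints world-planned rows in tool axes, rounded, tracking rounding"""
    o=st(); p=np.array(o["ee_pos"]); M=R.from_rotvec(o["orientation"]).as_matrix(); yaw=ang([0,0],M[:2,0])
    if start is not None: p=np.array(start[:3],float); yaw=start[3]
    rows=[]
    for w in wps:
        q=np.array(w[:3],float); dy=(w[3]-yaw+180)%360-180
        n=max(1,int(np.ceil(max(np.linalg.norm(q-p)/step,abs(dy)/9.4))))
        for i in range(n):
            d=(q-p)/(n-i); t=np.radians(yaw); c,s=np.cos(t),np.sin(t)
            r=[round(d[0]*c+d[1]*s,1),round(-d[2],1),round(-d[0]*s+d[1]*c,1)]
            tr=round(-np.radians((w[3]-yaw+180)%360-180)/(n-i),3)
            rows.append([r,tr,grip])
            p=p+[r[0]*c-r[2]*s,r[0]*s+r[2]*c,-r[1]]; yaw-=np.degrees(tr)
    for i in range(0,len(rows),12): print(str(rows[i:i+12]).replace(" ",""))
    print("end",p.round(1),round(yaw,1))
E
python3 -c "
from h import *
plan([(560,-250,230,-30),(560,110,230,-5.7),(497,315,110,-5.7)],55)"
```

```text
[[[np.float64(-28.9),np.float64(2.3),np.float64(41.7)],np.float64(-0.067),1],[[np.float64(-26.0),np.float64(2.3),np.float64(43.5)],np.float64(-0.067),1],[[np.float64(-23.0),np.float64(2.3),np.float64(45.2)],np.float64(-0.067),1],[[np.float64(-20.0),np.float64(2.3),np.float64(46.6)],np.float64(-0.068),1],[[np.float64(-16.7),np.float64(2.3),np.float64(47.9)],np.float64(-0.067),1],[[np.float64(-13.5),np.float64(2.3),np.float64(48.9)],np.float64(-0.068),1],[[np.float64(-10.1),np.float64(2.4),np.float64(49.7)],np.float64(-0.067),1],[[np.float64(-6.8),np.float64(2.3),np.float64(50.3)],np.float64(-0.068),1],[[np.float64(-3.4),np.float64(2.4),np.float64(50.6)],np.float64(-0.067),1],[[np.float64(0.0),np.float64(2.3),np.float64(50.7)],np.float64(-0.068),1],[[np.float64(3.5),np.float64(2.4),np.float64(50.6)],np.float64(-0.067),1],[[np.float64(-25.7),np.float64(-0.0),np.float64(44.5)],np.float64(-0.061),1]]
[[[np.float64(-23.0),np.float64(-0.0),np.float64(46.0)],np.float64(-0.061),1],[[np.float64(-20.1),np.float64(-0.0),np.float64(47.3)],np.float64(-0.06),1],[[np.float64(-17.2),np.float64(-0.0),np.float64(48.5)],np.float64(-0.061),1],[[np.float64(-14.3),np.float64(-0.0),np.float64(49.4)],np.float64(-0.06),1],[[np.float64(-11.3),np.float64(-0.0),np.float64(50.2)],np.float64(-0.061),1],[[np.float64(-8.1),np.float64(-0.0),np.float64(50.8)],np.float64(-0.06),1],[[np.float64(-16.6),np.float64(24.0),np.float64(39.5)],np.float64(-0.0),1],[[np.float64(-16.6),np.float64(24.0),np.float64(39.6)],np.float64(-0.0),1],[[np.float64(-16.7),np.float64(24.0),np.float64(39.5)],np.float64(-0.0),1],[[np.float64(-16.6),np.float64(24.0),np.float64(39.6)],np.float64(-0.0),1],[[np.float64(-16.7),np.float64(24.0),np.float64(39.5)],np.float64(-0.0),1]]
end [497. 315. 110.] -5.7
```

Request:
drive_tool:
  moves:
    - [[-29,2,42],-0.067,1]
    - [[-26,2,43],-0.067,1]
    - [[-23,2,45],-0.067,1]
    - [[-20,2,47],-0.067,1]
    - [[-17,2,48],-0.067,1]
    - [[-13,2,49],-0.067,1]
    - [[-10,2,50],-0.067,1]
    - [[-7,2,50],-0.067,1]
    - [[-3,2,51],-0.067,1]
    - [[0,2,51],-0.067,1]
    - [[3,2,51],-0.067,1]
    - [[-26,0,44],-0.06,1]

```text
t: 1.7
ee_pos: [564.1, -197.5, 234.3]
orientation: [-1.539, 0.363, -0.367]
force: [-0.4, 0.5, 0.5]
grip_width: 85.4
```

Request:
drive_tool:
  moves:
    - [[-23,0,46],-0.06,1]
    - [[-20,0,47],-0.06,1]
    - [[-17,0,48],-0.06,1]
    - [[-14,0,49],-0.06,1]
    - [[-11,0,50],-0.06,1]
    - [[-8,0,51],-0.06,1]
    - [[-17,24,39],0,1]
    - [[-17,24,39],0,1]
    - [[-17,24,39],0,1]
    - [[-17,24,39],0,1]
    - [[0,0,0],0,1]

```text
t: 3.08
ee_pos: [510.0, 275.2, 136.7]
orientation: [-1.568, 0.082, -0.076]
force: [-0.7, -1.0, -0.3]
grip_width: 85.4
```

```bash
sed -i 's/rows.append(\[r,tr,grip\])/r=[float(v)+0 for v in r]; tr=float(tr); rows.append([r,tr,grip])/' h.py; python3 - <<'E'
from h import *
plan([(497,315,42,-5.7)],20)
t=robot.get_image("top")[:,:,::-1];s=robot.get_image("scene")[:,:,::-1]
def c(im,x,y,w,h,k): return cv2.resize(im[y:y+h,x:x+w],None,fx=k,fy=k,interpolation=cv2.INTER_CUBIC)
cv2.imwrite("pics/c.png",np.hstack([c(t,95,180,66,66,6),c(s,345,155,66,66,6)]))
print(st()["ee_pos"],st()["grip_width"])
E
```

```text
[[[-2.8,15.8,6.4],-0.0,1],[[-2.8,15.8,6.4],-0.0,1],[[-2.8,15.8,6.4],-0.0,1],[[-2.9,15.8,6.4],-0.0,1],[[-2.8,15.7,6.3],-0.0,1],[[-2.9,15.8,6.4],-0.001,1]]
end [497. 315.  42.] -5.7
[512.76564717 270.91397988 137.92750318] 85.39819791583446
```

View pics/c.png

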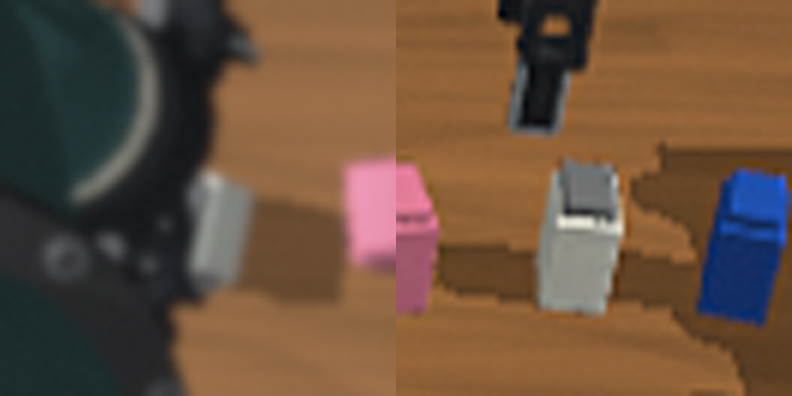

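Request:
drive_tool:
  moves:
    - [[-10,5,21],0,1]
    - [[-10,5,21],0,1]
    - [[0,10,0],0,1]
    - [[0,0,0],0,1]

```text
t: 3.68
ee_pos: [498.2, 312.0, 117.6]
orientation: [-1.572, 0.087, -0.086]
force: [0.6, -0.5, 0.4]
grip_width: 85.4
```

```bash
python3 - <<'E'
from h import *
print(W("scene",[(195,190)],6,345,155,58))
o=st();print(o["ee_pos"]);plan([(497.5,314.8,42,-5.7)],22)
E
```

```text
[[501.39086264 315.14480649  58.        ]]
[498.17515974 312.02137376 117.60320156]
[[[-0.2,18.9,0.7],-0.003,1],[[-0.3,18.9,0.7],-0.003,1],[[-0.2,18.9,0.6],-0.002,1],[[-0.3,18.9,0.7],-0.003,1]]
end [497.5 314.8  42. ] -5.7
```

Request:
drive_tool:
  moves:
    - [[0,19,1],0,1]
    - [[0,19,1],0,1]
    - [[0,19,0.5],0,1]
    - [[0,19,0],0,1]
    - [[0,0,0],0,1]
    - [[0,0,0],0,0]
    - [[0,0,0],0,0]
    - [[0,0,0],0,0]
    - [[0,0,0],0,0]
    - [[0,0,0],0,0]

```text
t: 4.92
ee_pos: [498.6, 317.7, 43.2]
orientation: [-1.568, 0.084, -0.086]
force: [0.3, -0.2, 7.0]
grip_width: 43.0
```

```bash
python3 - <<'E'
from h import *
o=st();print(o["ee_pos"],o["force"]);plan([(498.6,317.7,150,-5.7),(637.5,5,130,-8.4)],50,0)
E
```

```text
[498.56205837 317.69131944  43.2174609 ] [ 0.27594092 -0.23446396  6.99475981]
[[[0.0,-35.6,0.0],-0.003,0],[[0.0,-35.6,0.0],-0.003,0],[[0.0,-35.6,0.0],-0.002,0],[[24.2,2.9,-42.5],0.007,0],[[24.5,2.9,-42.3],0.007,0],[[24.8,2.8,-42.1],0.007,0],[[25.1,2.9,-41.9],0.006,0],[[25.3,2.8,-41.8],0.007,0],[[25.7,2.9,-41.6],0.006,0],[[25.9,2.8,-41.5],0.007,0]]
end [637.5   5.  130. ] -8.4
```

Request:
drive_tool:
  moves:
    - [[0,-20,0],0,0]
    - [[0,-40,0],0,0]
    - [[0,-47,0],0,0]
    - [[24,3,-42.5],0.006,0]
    - [[24.5,3,-42.5],0.006,0]
    - [[25,3,-42],0.006,0]
    - [[25,3,-42],0.006,0]
    - [[25,3,-42],0.006,0]
    - [[25.5,3,-42],0.006,0]
    - [[26,2,-41],0.006,0]
    - [[0,0,0],0,0]
    - [[0,0,0],0,0]

```text
t: 6.42
ee_pos: [634.2, 3.6, 129.8]
orientation: [-1.567, 0.118, -0.118]
force: [0.1, 0.4, -1.5]
grip_width: 43.2
```

```bash
python3 - <<'E'
from h import *
o=st();print(o["ee_pos"],o["force"],ang([0,0],R.from_rotvec(o["orientation"]).as_matrix()[:2,0]),o["grip_width"])
t=robot.get_image("top")[:,:,::-1];s=robot.get_image("scene")[:,:,::-1]
def c(im,x,y,w,h,k): return cv2.resize(im[y:y+h,x:x+w],None,fx=k,fy=k,interpolation=cv2.INTER_CUBIC)
cv2.imwrite("pics/d.png",np.hstack([c(t,190,130,65,90,6),c(s,220,165,65,90,6)]))
E
```

```text
[634.20284501   3.62686659 129.79591502] [ 0.12746034  0.37820672 -1.4580242 ] -8.618764154674048 43.20415813598165
```

View pics/d.png

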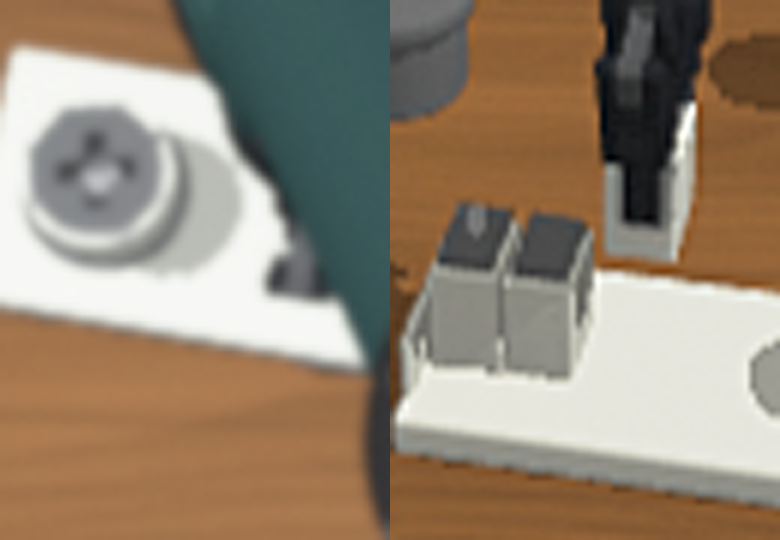

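```bash
python3 - <<'E'
from h import *
np.set_printoptions(precision=1,suppress=True)
f=np.radians(-8.5);Rm=np.array([[np.cos(f),np.sin(f)],[-np.sin(f),np.cos(f)]])
def g(n,l,z):
    w=W("scene",[(u-390,v) for u,v in l],6,220,165,z)[:,:2]; print(n,((w-[642.2,35.5])@Rm.T),"ang",[round(ang(w[i],w[i+1])-90,1) for i in range(len(w)-1)])
g("a bot",[(432,362),(500,370)],20)
g("b bot",[(505,368),(572,378)],20)
g("a top",[(435,268),(499,274)],70)
g("b top",[(507,274),(574,284)],70)
g("c bot",[(607,252),(677,262)],86.6)
w=np.array(st()["ee_pos"])[:2];print("tcp",(w-[642.2,35.5])@Rm.T)
E
```

```text
a bot [[  21.4 -121.8]
 [  20.7  -92.1]] ang [np.float64(-7.1)]
b bot [[ 19.  -90.3]
 [ 19.6 -61. ]] ang [np.float64(-9.8)]
a top [[  20.  -119.4]
 [  18.6  -92.4]] ang [np.float64(-5.4)]
b top [[ 17.9 -89.1]
 [ 18.8 -60.5]] ang [np.float64(-10.4)]
c bot [[ 16.  -47.3]
 [ 16.8 -18. ]] ang [np.float64(-10.0)]
tcp [ -3.7 -30.9]
```

Request:
drive_tool:
  moves:
    - [[3,0,-6],0,0]
    - [[0,15,0],0,0]
    - [[0,20,0],0,0]
    - [[0,18,0],0,0]
    - [[0,8,0],0,0]
    - [[0,3,0],0,0]
    - [[0,0,0],0,0]
    - [[0,0,-3],0,0]
    - [[0,0,0],0,0]

```text
t: 7.65
ee_pos: [636.6, -6.5, 65.8]
orientation: [-1.568, 0.118, -0.119]
force: [-0.1, 0.0, -0.8]
grip_width: 43.2
```

```bash
python3 - <<'E'
from h import *
o=st();print(o["ee_pos"],o["force"],ang([0,0],R.from_rotvec(o["orientation"]).as_matrix()[:2,0]),o["grip_width"])
s=robot.get_image("scene")[:,:,::-1]
def c(im,x,y,w,h,k): return cv2.resize(im[y:y+h,x:x+w],None,fx=k,fy=k,interpolation=cv2.INTER_CUBIC)
cv2.imwrite("pics/e.png",c(s,215,165,100,75,8))
f=np.radians(-8.5);Rm=np.array([[np.cos(f),np.sin(f)],[-np.sin(f),np.cos(f)]])
print((o["ee_pos"][:2]-[642.2,35.5])@Rm.T)
E
```

```text
[636.57609891  -6.51815534  65.84757363] [-0.12071514  0.04652933 -0.83075259] -8.635031737187044 43.2324012372704
[  0.64855141 -42.38788769]
```

View pics/e.png

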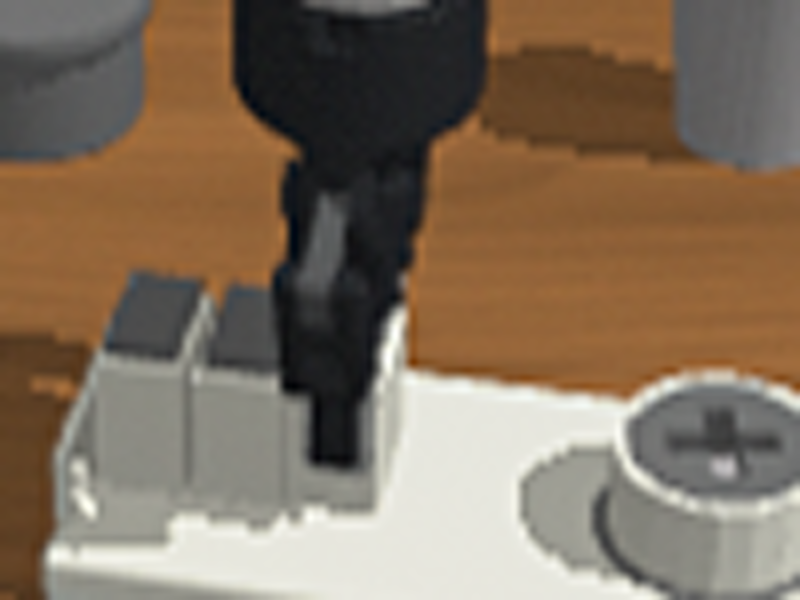

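Request:
drive_tool:
  moves:
    - [[0,1.5,0],0,0]
    - [[0,1,0],0,0]
    - [[0,0,0],0,0]

```text
t: 8.07
ee_pos: [636.3, -5.8, 63.3]
orientation: [-1.568, 0.118, -0.118]
force: [-2.0, 0.1, 4.8]
grip_width: 43.4
```

Request:
drive_tool:
  moves:
    - [[0,0,0],0,0.5]
    - [[0,0,0],0,1]
    - [[0,0,0],0,1]
    - [[0,0,0],0,1]
    - [[0,-10,0],0,1]
    - [[0,-30,0],0,1]
    - [[0,-45,0],0,1]

```text
t: 8.95
ee_pos: [635.3, -6.0, 148.0]
orientation: [-1.568, 0.12, -0.115]
force: [0.7, 0.2, -0.1]
grip_width: 85.0
```

```bash
python3 - <<'E'
from h import *
o=st();print(o["ee_pos"],o["force"],o["grip_width"])
plan([(590,-290,150,-50),(560,-370,150,-58)],50)
E
```

```text
[635.32713426  -5.96414925 147.97583135] [ 0.73607848  0.23906299 -0.10364195] 85.00780560484338
[[[-0.4,-0.3,-47.9],0.12,1],[[5.3,-0.3,-47.6],0.121,1],[[11.1,-0.4,-46.7],0.12,1],[[16.5,-0.3,-45.0],0.121,1],[[21.9,-0.4,-42.7],0.12,1],[[26.8,-0.3,-39.7],0.121,1],[[21.0,0.0,-37.2],0.07,1],[[23.6,0.0,-35.6],0.07,1]]
end [ 560.1 -370.   150. ] -58.0
```

```bash
python3 - <<'E'
from h import *
plan([(590,-200,150,-40),(499,-315,135,-58)],52)
E
```

```text
[[[-4.0,-0.5,-49.7],0.137,1],[[2.9,-0.5,-49.7],0.137,1],[[9.6,-0.5,-48.9],0.137,1],[[16.2,-0.5,-47.1],0.137,1],[[1.4,5.0,-48.9],0.105,1],[[6.5,5.0,-48.4],0.105,1],[[11.5,5.0,-47.5],0.105,1]]
end [ 499. -315.  135.] -58.0
```

Request:
drive_tool:
  moves:
    - [[-4,0,-50],0.137,1]
    - [[3,0,-50],0.137,1]
    - [[10,-1,-49],0.137,1]
    - [[16,-1,-47],0.137,1]
    - [[1,5,-49],0.105,1]
    - [[6,5,-48],0.105,1]
    - [[11,5,-47],0.105,1]
    - [[0,0,0],0,1]
    - [[0,0,0],0,1]

```text
t: 10.07
ee_pos: [500.4, -313.7, 135.4]
orientation: [-1.422, 0.788, -0.79]
force: [0.8, -0.2, -0.1]
grip_width: 85.1
```

```bash
python3 - <<'E'
from h import *
o=st();print(o["ee_pos"],ang([0,0],R.from_rotvec(o["orientation"]).as_matrix()[:2,0]),o["force"],o["grip_width"])
t=robot.get_image("top")[:,:,::-1];s=robot.get_image("scene")[:,:,::-1]
def c(im,x,y,w,h,k): return cv2.resize(im[y:y+h,x:x+w],None,fx=k,fy=k,interpolation=cv2.INTER_CUBIC)
cv2.imwrite("pics/f.png",np.vstack([np.hstack([c(t,192,140,40,30,10),c(s,282,200,40,30,10)]),np.hstack([c(t,228,142,56,42,7.143)[:300,:400],c(s,125,145,56,42,7.143)[:300,:400]])]))
plan([(499,-315,67,-58)],20)
E
```

```text
[ 500.39656582 -313.65454221  135.3639506 ] -58.00722722164792 [ 0.79043278 -0.15960828 -0.14382198] 85.12560990511017
[[[0.2,17.1,-0.8],0.001,1],[[0.2,17.1,-0.8],0.0,1],[[0.3,17.0,-0.9],0.001,1],[[0.2,17.1,-0.8],0.0,1]]
end [ 499. -315.   67.] -58.0
```

View pics/f.png

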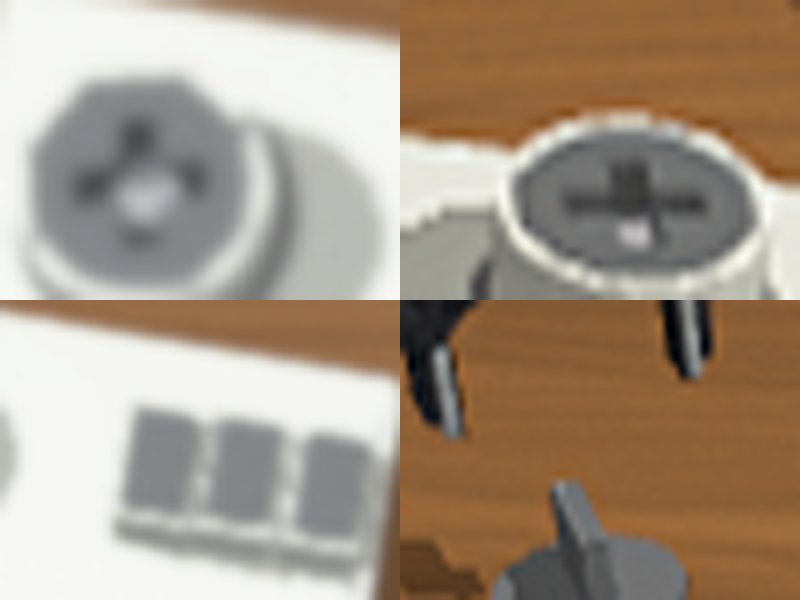

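```bash
python3 - <<'E'
from h import *
np.set_printoptions(precision=1,suppress=True)
s=W("scene",[(u-400,v) for u,v in[(634,204),(634,200),(565,202),(708,206),(627,157),(639,252)]],10,282,200,54)
t=W("top",[(140,183),(75,187),(208,175),(140,118),(139,247)],10,192,140,54)
print(s[:2,:2],"ang y",ang(s[2],s[3])-90,"x",ang(s[4],s[5]),np.linalg.norm(s[2]-s[3]),np.linalg.norm(s[4]-s[5]))
print(t[0,:2],"ang y",ang(t[2],t[1])-90,"x",ang(t[4],t[3]),np.linalg.norm(t[1]-t[2]),np.linalg.norm(t[3]-t[4]))
# sub-pixel: dark pixel PCA not needed; scene disc/bar check
b=W("scene",[(565-400,485-300)],7.143,125,145,72);print("bar end",b)
E
```

```text
[[656.  109.4]
 [654.4 109.5]] ang y 0.7161147584482137 x 1.8376593915261068 35.5230336476654 37.50189848586055
[654.9 110.5] ang y 6.483565199417981 x 1.897134085718242 35.336902243309986 35.21606808437261
bar end [[ 481.5 -326.    72. ]]
```

Request:
drive_tool:
  moves:
    - [[0,17,-1],0,1]
    - [[0,17,-1],0,1]
    - [[0,17,0],0,1]
    - [[0,17,0],0,1]
    - [[0,0,0],0,1]
    - [[0,0,0],0,0.5]

```text
t: 10.92
ee_pos: [498.2, -315.2, 66.7]
orientation: [-1.423, 0.789, -0.789]
force: [0.6, -0.3, -0.2]
grip_width: 69.8
```

Request:
drive_tool:
  moves:
    - [[0,0,0],0,0]
    - [[0,0,0],0,0]
    - [[0,0,0],0,0]
    - [[0,0,0],0,0]
    - [[0,0,0],0,0]
    - [[0,0,0],0,0]

```text
t: 11.68
ee_pos: [498.4, -315.4, 67.4]
orientation: [-1.423, 0.789, -0.79]
force: [0.4, -0.6, 5.8]
grip_width: 11.1
```

```bash
python3 - <<'E'
from h import *
plan([(498.4,-315.4,165,-58),(600,-120,165,-25),(655,110,150,2.5)],48,0)
print(st()["joint_pos"])
E
```

```text
[[[0.0,-32.5,0.0],-0.0,0],[[0.0,-32.6,0.0],-0.0,0],[[0.0,-32.5,0.0],-0.001,0],[[-22.4,0.0,37.9],-0.115,0],[[-17.9,0.0,40.3],-0.115,0],[[-13.1,0.0,42.0],-0.115,0],[[-8.2,0.0,43.3],-0.115,0],[[-3.2,0.0,43.9],-0.116,0],[[-9.5,3.0,46.3],-0.096,0],[[-5.0,3.0,47.1],-0.096,0],[[-0.4,3.0,47.3],-0.096,0],[[4.1,3.0,47.1],-0.096,0]]
[[[8.6,3.0,46.5],-0.096,0]]
end [655. 110. 150.] 2.5
[ 0.54750031  0.69174152 -0.08477969  2.02581232  0.1308393   0.42790518
 -0.6501394 ]
```

Request:
drive_tool:
  moves:
    - [[0,-15,0],0,0]
    - [[0,-38,0],0,0]
    - [[0,-45,0],0,0]
    - [[-22.5,0,38],-0.115,0]
    - [[-18,0,40],-0.115,0]
    - [[-13,0,42],-0.115,0]
    - [[-8,0,43],-0.115,0]
    - [[-3,0,44],-0.115,0]
    - [[-9.5,3,46],-0.096,0]
    - [[-5,3,47],-0.096,0]
    - [[0,3,47],-0.096,0]
    - [[4,3,47],-0.096,0]

```text
t: 13.18
ee_pos: [644.0, 64.0, 153.1]
orientation: [-1.571, 0.04, -0.04]
force: [0.2, -0.5, -1.4]
grip_width: 10.9
```

Request:
drive_tool:
  moves:
    - [[8.5,3,46.5],-0.098,0]
    - [[0,12,0],0,0]
    - [[0,12,0],0,0]
    - [[0,0,0],0,0]
    - [[0,0,0],0,0]

```text
t: 13.8
ee_pos: [655.1, 107.1, 125.7]
orientation: [-1.572, -0.032, 0.033]
force: [0.2, 0.1, -0.5]
grip_width: 11.0
```

```bash
python3 - <<'E'
from h import *
o=st();print(o["ee_pos"],ang([0,0],R.from_rotvec(o["orientation"]).as_matrix()[:2,0]),o["force"],o["grip_width"])
s=robot.get_image("scene")[:,:,::-1]
def c(im,x,y,w,h,k): return cv2.resize(im[y:y+h,x:x+w],None,fx=k,fy=k,interpolation=cv2.INTER_CUBIC)
cv2.imwrite("pics/g.png",c(s,270,160,70,75,8))
E
```

```text
[655.06517325 107.05486913 125.73908488] 2.3899218207901374 [ 0.19000176  0.08302614 -0.4602621 ] 11.016975364913401
```

View pics/g.png

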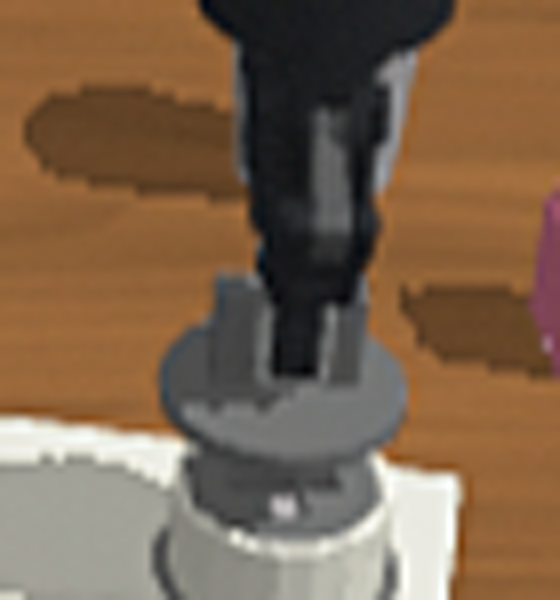

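```bash
python3 - <<'E'
from h import *
np.set_printoptions(precision=1,suppress=True)
def cir(c,r,z):
    a=np.linspace(0,2*np.pi,361)
    q=np.array([proj("scene",(c[0]+r*np.cos(t),c[1]+r*np.sin(t),z)) for t in a]); q=(q-[270,160]+.5)*8-.5
    return "L%.1f R%.1f T%.1f B%.1f"%(q[:,0].min(),q[:,0].max(),q[:,1].min(),q[:,1].max())
for c in [(655,107),(655,104),(655,102),(658,104)]: print("disc",c,"top",cir(c,38,94.3),"bot",cir(c,38,86.3))
for c in [(655,110),(653,110)]: print("hub",c,cir(c,34,54))
print("axis top", [(np.array(proj("scene",(655,y,109)))-[270,160]+.5)*8-.5 for y in (107,103)])
E
```

```text
disc (655, 107) top L160.0 R410.5 T304.3 B455.5 bot L158.5 R407.9 T324.8 B476.7
disc (655, 104) top L150.1 R400.5 T304.0 B455.2 bot L148.7 R398.1 T324.5 B476.3
disc (655, 102) top L143.6 R393.9 T303.7 B454.9 bot L142.2 R391.5 T324.3 B476.1
disc (658, 104) top L150.3 R401.3 T309.6 B461.5 bot L148.9 R398.8 T330.2 B482.6Traceback (most recent call last):
  File "<stdin>", line 8, in <module>
  File "<stdin>", line 5, in cir
  File "h.py", line 10, in proj
    K,T=cal(n); q=K@(T[:3,:3].T@(np.array(p)-T[:3,3])); return q[:2]/q[2]
        ~~~^^^
  File "h.py", line 5, in cal
    c=robot.calibration(n); return np.array(c["K"]),np.array(c["world_from_camera"])
ValueError: time passes only in moves, steps and waits
```

```bash
python3 - <<'E'
import h; from h import *
C=cal("scene"); h.cal=lambda n:C
def cir(c,r,z):
    a=np.linspace(0,2*np.pi,181)
    q=np.array([proj("scene",(c[0]+r*np.cos(t),c[1]+r*np.sin(t),z)) for t in a])
    return "L%.1f R%.1f T%.1f B%.1f"%(q[:,0].min(),q[:,0].max(),q[:,1].min(),q[:,1].max())
print("disc top",cir((655,107),38,94.3),"bot",cir((655,107),38,86.3)); print("hub",cir((655,110),34,54),"hub base",cir((655,110),34,20))
s=robot.get_image("scene"); g=s.mean(2).astype(int)
for u in (300,305,308): print("col",u,list(zip(range(203,234),g[203:234,u].tolist())))
for v in (206,208,210,226,230): print("row",v,g[v,286:324].tolist())
E
```

```text
disc top L289.6 R320.9 T197.6 B216.5 bot L289.4 R320.6 T200.2 B219.1
hub L291.5 R318.9 T211.3 B228.5 hub base L290.7 R317.6 T221.7 B239.1
col 300 [(203, 68), (204, 67), (205, 69), (206, 68), (207, 68), (208, 74), (209, 75), (210, 99), (211, 121), (212, 117), (213, 117), (214, 120), (215, 107), (216, 77), (217, 65), (218, 71), (219, 71), (220, 67), (221, 72), (222, 77), (223, 78), (224, 76), (225, 66), (226, 131), (227, 195), (228, 175), (229, 131), (230, 135), (231, 137), (232, 138), (233, 138)]
col 305 [(203, 26), (204, 26), (205, 26), (206, 29), (207, 76), (208, 88), (209, 99), (210, 125), (211, 119), (212, 118), (213, 118), (214, 117), (215, 121), (216, 110), (217, 84), (218, 73), (219, 68), (220, 61), (221, 82), (222, 156), (223, 194), (224, 159), (225, 112), (226, 108), (227, 148), (228, 208), (229, 200), (230, 160), (231, 164), (232, 167), (233, 165)]
col 308 [(203, 24), (204, 26), (205, 23), (206, 28), (207, 83), (208, 119), (209, 121), (210, 118), (211, 118), (212, 116), (213, 117), (214, 118), (215, 118), (216, 111), (217, 88), (218, 78), (219, 80), (220, 76), (221, 101), (2
[... 376 characters left out ...]
 73, 73, 74, 74, 74, 89, 89, 88, 86, 93, 119, 117, 108, 99, 99, 99, 104, 119, 118, 117, 117, 119, 117, 94, 107, 107]
row 210 [100, 101, 102, 102, 72, 70, 81, 104, 100, 100, 96, 75, 101, 100, 99, 101, 96, 74, 104, 125, 121, 119, 118, 119, 118, 118, 118, 118, 117, 116, 116, 118, 117, 118, 117, 104, 109, 109]
row 226 [158, 159, 160, 147, 92, 115, 131, 129, 129, 136, 147, 139, 141, 193, 131, 85, 92, 112, 109, 108, 109, 109, 109, 108, 105, 109, 138, 177, 223, 237, 228, 196, 197, 237, 231, 231, 231, 231]
row 230 [159, 161, 157, 80, 79, 132, 132, 132, 130, 131, 133, 136, 134, 136, 135, 138, 136, 133, 136, 160, 159, 157, 159, 170, 179, 179, 180, 189, 193, 194, 199, 194, 121, 147, 243, 233, 231, 230]
```

Request:
drive_tool:
  moves:
    - [[0.5,0,2.6],0,0]
    - [[0,4,0],0,0]
    - [[0,4,0],0,0]
    - [[0,2,0],0,0]
    - [[0,2,0],0,0]
    - [[0,0,0],0,0]

```text
t: 14.65
ee_pos: [655.4, 111.4, 113.5]
orientation: [-1.571, -0.034, 0.035]
force: [-0.2, -0.1, -0.5]
grip_width: 10.8
```

Request:
drive_tool:
  moves:
    - [[0,0,-1.8],0,0]
    - [[0,0,0],0,0]
    - [[0,0,0],0,0]

```text
t: 15.02
ee_pos: [655.6, 109.6, 113.9]
orientation: [-1.571, -0.035, 0.034]
force: [-0.0, 0.2, -1.3]
grip_width: 10.8
```

Request:
drive_tool:
  moves:
    - [[0,1.5,0],0,0]
    - [[0,1.5,0],0,0]
    - [[0,1.5,0],0,0]
    - [[0,1.5,0],0,0]
    - [[0,0,0],0,0]

```text
t: 15.65
ee_pos: [655.4, 109.7, 107.6]
orientation: [-1.571, -0.034, 0.035]
force: [-0.8, 0.3, -1.0]
grip_width: 10.8
```

Meshed: the stem is about 8 mm into the socket with no force. I'll press on.

Request:
drive_tool:
  moves:
    - [[0,2,0],0,0]
    - [[0,2,0],0,0]
    - [[0,2,0],0,0]
    - [[0,2,0],0,0]
    - [[0,0,0],0,0]

```text
t: 16.27
ee_pos: [655.7, 109.7, 100.2]
orientation: [-1.571, -0.035, 0.034]
force: [-0.9, -1.2, 5.5]
grip_width: 11.3
```

Request:
drive_tool:
  moves:
    - [[0,2,0],0,0]
    - [[0,2,0],0,0]
    - [[0,2,0],0,0]
    - [[0,1,0],0,0]
    - [[0,0,0],0,0]

```text
t: 16.9
ee_pos: [655.7, 109.7, 93.7]
orientation: [-1.571, -0.035, 0.034]
force: [-2.3, -0.9, 6.8]
grip_width: 11.2
```

Request:
drive_tool:
  moves:
    - [[0,1,0],0,0]
    - [[0,1,0],0,0]
    - [[0,0,0],0,0]

```text
t: 17.27
ee_pos: [655.8, 109.8, 93.3]
orientation: [-1.572, -0.035, 0.034]
force: [-3.8, -1.8, 15.9]
grip_width: 11.3
```

Request:
drive_tool:
  moves:
    - [[0,0.7,0],0,0]
    - [[0,0,0],0,0]
    - [[0,0,0],0,0]
    - [[0,0,0],0,0]

```text
t: 17.77
ee_pos: [655.8, 109.8, 93.3]
orientation: [-1.572, -0.035, 0.034]
force: [-5.1, -1.6, 20.5]
grip_width: 11.1
```

```bash
python3 - <<'E'
from h import *
o=st();print(o["ee_pos"],o["force"],o["grip_width"],ang([0,0],R.from_rotvec(o["orientation"]).as_matrix()[:2,0]))
s=robot.get_image("scene")[:,:,::-1]
cv2.imwrite("pics/h.png",cv2.resize(s[165:265,215:345],None,fx=6,fy=6,interpolation=cv2.INTER_CUBIC))
E
```

```text
[655.81834405 109.77842894  93.30961998] [-5.05836384 -1.63947215 20.52965606] 11.093281563285158 2.507559121127564
```

View pics/h.png

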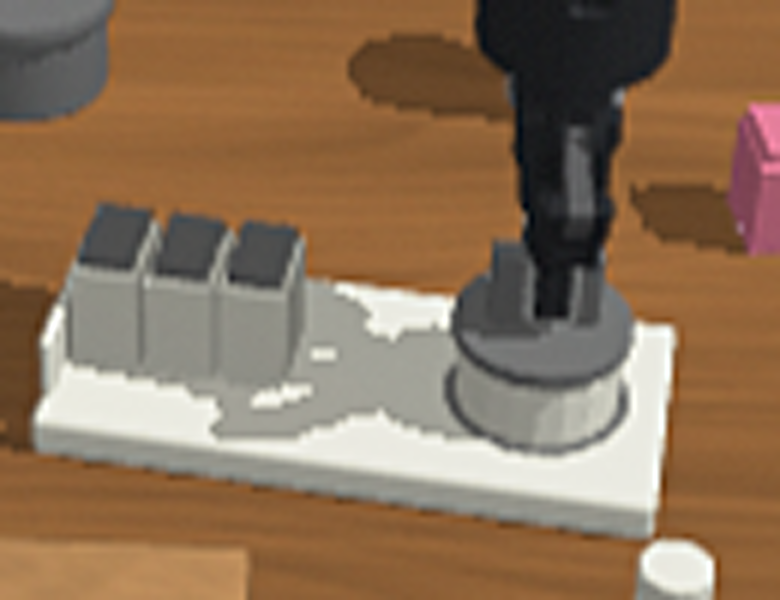

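The disc lies flush on the hub at (540,340). The three cartridges stand upright and squared up in the row at (110–265, 320). Handing in.

```bash
python3 -c "
from station import robot
print(robot.close_job())"
```

```text
the job is handed in; nothing more can be done
None
```

I finished both parts of the job and handed it in at about 18 s of the 58 s allowed, with the gripper still holding the dial pressed down.

- **Cartridge:** The white loose cartridge stands upright on the shelf at the hub end of the row and is released. The last picture shows it squared up with its neighbour. I estimate about 31 mm centre to centre, so a gap of about 1 mm.
- **Dial:** I lifted it off the stand and turned it to about 2.5°, and the stem slid into the socket with no force. Pressing then met the spring and stopped hard at TCP z = 93.3 mm, against 93.4 mm expected for home. The push at hand-in was about 20 N, and the picture shows the disc flush on the hub.

**Disagreements:**
- My readings of the hub's slot angle ranged from 0.7° to 6.5° between the two cameras, but the stem meshed on the first try.
- The cartridge's position across the row (along the dispenser's x) is only known to about 2 mm.
- The wrist also showed a side force of about 5 N while pressing.

I saw no sign of anything else being disturbed. I did not take a final picture of the whole surface to confirm it.

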